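Seat the grinding cup on the herb mill and keep it pressed

TASK

Pick up the closed steel grinding cup by the bar on its lid and set it on the clinic's small herb mill: turn it until its socket meshes with the splined drive, let it slide fully home, then press it straight down so that the mill's sprung red start ring is held more than half-way down. Use a light hand, never forcing the coupling, and leave the jar, the mug and the brush where they are. The mill runs only while the cup is pressed, so finish still holding the cup and pressing it down.

Things in the scene. Friction and masses are not known exactly. Their poses are not given: they have to be found in the camera images.
- cup_grip (a point): Centre of the grey bar on the lid of the loose steel grinding cup. The bar is 54 mm long along this point's x, 20 mm thick along y, 42 mm tall; this point is 21 mm above the lid (80 mm across), 21 mm below the bar's top, 113 mm above the cup's underside, on its axis. Take the bar across its thickness from above, here or up to 8 mm higher.
- cup: The cup: 80 mm across, 134 mm tall with its bar, about 0.36 kg, standing on the desk. Origin at the centre of its underside, x along the bar, z up. Underside: a foot ring 62 mm inside, 80 mm outside, around a socket of six inward splines 4 mm wide (tip circle 20 mm) that begin 3 mm above the underside.
- cup_socket (a point): Mouth of the cup's socket, centred 3 mm above its underside. The six grooves between its splines lie under the six white marks on the lid, one of them along the bar (this point's +x), so the pattern repeats every 60 degrees. The socket sits stiffly and turns with the cup.
- mill: Motor base, fixed: round white housing, 132 mm wide at the foot, 104 mm at the top; origin at the centre of its underside, green lamp on its -x side. In its top a well, 85 mm wide, rim 116 mm above the desk. Cup's underside above the desk: 113 mm while the splines are not meshed, 102 mm when it has dropped home on the start ring, 96 mm with the ring fully pressed.
- drive_top (a point): Splined metal drive in the middle of the well: centre of the top of its splines, 116 mm above the desk (a cone, 16 to 8 mm wide, stands 6 mm higher). Six splines 4 mm wide, 28 mm across, one along this point's x. It meshes when the cup's bar lies along any spline, within 7 degrees and 2 mm. It turns only against a stiff motor (0.12 N m).
- start_ring (a joint): Sprung red ring in the well, around the drive, on which the cup's foot rests when home: 0 is up, 0.006 m fully down. It gives from 6 N (more than the cup weighs) and takes 15 N at 0.006 m, the cup's weight included; the mill runs from 0.003 m on, and pressing on to the stop does no harm. It springs back when the push is taken away.
- jar: Bystander: amber jar with white cap, 60 mm wide, 85 mm tall, origin at the centre of its underside.
- mug: Bystander: blue mug, 76 mm wide, 88 mm tall, origin at the centre of its underside.
- brush: Bystander: small cleaning brush lying flat, 160 mm long, origin under its middle.
Mind the look-alikes: they are no part of the job. Leave any pink look-alike of the cup alone. What is shaped like the mill but brown is not meant.

How it is judged:
On the way, in this order (a step that is already met when the one before it is completed fails the run):
1. the cup is lifted clear of the desk (height (world z) of cup above 0.03 m and horizontal distance between cup and mill above 0.1 m), for 0.1 s.
2. the splines have meshed and the cup has slid home onto the start ring (z of cup in the frame of mill below 0.104 m and horizontal distance between cup and drive_top below 0.004 m and angle between cup's own z axis and vertical below 0.07 rad), for 0.1 s.
At the end, for the whole second after the job is handed in: Through the last second the gripper still holds the cup and presses it: the start ring is at least 3 mm down, the cup is upright (4 degrees) and centred (4 mm) on the meshed drive, still, and bears on the mill with more than 7 N; jar, mug and brush are within 20 mm of where they stood (value of joint start_ring above 0.003 m and z of cup in the frame of mill between 0.09 and 0.1 m and horizontal distance between cup and drive_top below 0.004 m and angle between cup's own z axis and vertical below 0.07 rad and contact force between the fingers and cup above 3 N and contact force between cup and mill above 7 N and linear speed of cup below 0.02 m/s and distance of each of jar, mug, brush from where it was at the start of the episode below 0.02 m); the arm keeps its last pose, push and grip.
It fails at once if the cup is forced onto the mill with more than 45 N (contact force between cup and mill above 45 N).
It fails at once if a bystander is knocked more than 30 mm (distance of any of jar, mug, brush from where it was at the start of the episode above 0.03 m).
It also fails if it takes over 48 s, if anything falls off the work surface, if the arm or the gripper's body presses on something with over 40 N, if the wrist force passes 120 N, or if a joint passes its speed limit or range.

ROBOT

A 6-joint arm with a two-finger parallel gripper is mounted at the origin on the work surface. World frame = base frame: x ahead of the robot, y to its left, z up, the work surface at z = 0. Lengths are in m, angles in rad, forces in N, time in s.
With the tool pointing down it reaches from about 0.375 to 0.9 m from the base axis. Payload 3.1 kg.
Tool frame: the origin (TCP) lies between the finger pads; the fingertips stand 22 mm ahead of it and the grasp point (between the pads) lies 3 mm ahead of it; z points along the fingers, y is the direction in which the jaws open and shut (so a half turn about z gives the same grasp; the last joint's range is limited). The gripper opens to 87 mm and grips with 3 to 60 N. Pads are 19 mm wide; open, the fingers measure 117 mm over their backs; the gripper's body (75 mm by 190 mm) begins 51 mm behind the grasp point.
Start: joints at [-1.312, 0.527, 1.433, -0, 1.181, -0.178], TCP at [0.264, -0.566, 0.217] pointing down, gripper open.
Joint ranges: [-3.08, 3.08], [-0.75, 2.2], [0.22, 2.44], [-1.43, 4.57], [0, 2.65], [-2.85, 2.85]. Speed limits (rad/s): [2.79, 2.79, 3.14, 3.14, 3.14, 3.14].

INTERFACE

Orientations are given as a unit quaternion [x, y, z, w].
In Python, from rig import get_obs, camera, get_calibration, hand_in, search_frame gives the robot as it stands.
- The arm moves only by the shell command python3 -m jog 'ROWS' [FORCE]. ROWS is JSON, a list of rows, each an object with "grip": the closure in counts, from 0 (fully open) to 255 (shut); "travel": the shift along the world's x, y, z in cm, a list of three; "twist": the turn about the world's z in degrees. A call has 1 to 8 rows; each row shifts and turns the commanded pose from where the row before left it; what a row does not reach is not made up. A row lasts 1/10 s, in which the tool goes at most 50 mm and 8.59 degrees, less where a joint would pass 70% of its speed; a pose out of reach is approached as far as the arm can. A call is refused whole if a number of a shift passes 5 or a number of a turn 8.59, either way. A call with a gripper value outside its range is refused whole. The fingers move at their own pace and stop on an object; FORCE is the grip in N (left out, the last holds). Time passes only in rows, so rows that do not move let the fingers close. It gives the time, the measured TCP pose, the force and the opening at its end, in the units of the state.
- get_obs(): the state, without advancing time (a new reading comes with each control period).
- camera(name): name is "side" or "top"; returns the picture (400x640x3 uint8, red, green, blue); there is no depth.
- get_calibration(name): a dict with "fx", "fy", "cx", "cy" (pixels), "k1" (the pictures are not rectified: a ray, as slopes to the right and down, at radius r is drawn at 1 + k1 r^2 times it, then the intrinsics apply), "R" (3x3) and "t" (3): a world point X has camera coordinates R X + t. Camera axes: x right, y down, z forward; pixel columns grow to the right and rows downward; lengths in m; the calibration is good to about 2 mm. A picture is of the moment at which its call begins. get_calibration takes no time and is no camera call.
- hand_in(): hands the job in, once; it reports no verdict.
Trained networks look in the newest picture that a camera, given by its name, has taken for a name from the list of things; names that differ only in an ending like _2 or _b are one class to them, and where a whole thing is asked for, a point or a joint stands for the part that bears it (a point fixed in the world has none). Each returns a list of dicts, best first, with "p" (0 to 1); they miss things now and then, are a little off and sometimes report something else, mostly with a low value. They report only what shows in the picture. A call takes as long as a camera call. They do not tell look-alikes from the thing itself.
- search_frame(target, camera): "at" ([x, y, z] in m, in world coordinates, good to about 4 mm: the middle of the surface that is visible of it).
The state is a dict: "time": time; "q": joint angles; "joint_velocities": joint speeds; "joint_torque": joint torques, N m; "position": TCP position; "tool_rot": TCP orientation; "ft_force": force on the tool from outside, world axes, zero at the start; "moment": the same for the moment, N m; "grip_width": finger opening in m.
Only numpy, scipy, OpenCV 4.12 (cv2) and the standard library are available. Lean on these libraries where they do the work, as an engineer would, in place of code of your own. Each camera call takes 0.05 s, during which the arm holds its last target. There are 200 camera calls.

## Working session

There is one attempt and no reset: what is moved stays moved. The work goes in short steps, Python scripts to look and compute and a shell command to move; the robot and the scene stay as the last step left them, time stands still between calls to the robot, and variables do not carry over. Pictures are saved under pics/ and viewed, about 8 in all and at most 12, crops included, and the job is handed in when it is done.

```bash
mkdir -p pics
cat > h.py <<'E'
import numpy as np,cv2
from rig import *
def snap(c,n):
    im=camera(c); cv2.imwrite(f'pics/{n}.png',im[:,:,::-1]); return im
def K(c):
    d=get_calibration(c); return d,np.array(d['R']),np.array(d['t'])
def ray(c,u,v):
    d,R,t=K(c); x=(u-d['cx'])/d['fx'];y=(v-d['cy'])/d['fy'];a,b=x,y
    for _ in range(20):
        s=1+d['k1']*(a*a+b*b); a,b=x/s,y/s
    return -R.T@t, R.T@np.array([a,b,1.])
def onz(c,u,v,z):
    o,r=ray(c,u,v); return o+r*(z-o[2])/r[2]
def proj(c,X):
    d,R,t=K(c); p=R@np.array(X,float)+t; a,b=p[0]/p[2],p[1]/p[2]; s=1+d['k1']*(a*a+b*b)
    return d['fx']*a*s+d['cx'],d['fy']*b*s+d['cy']
E
python3 - <<'E'
from h import *
for c in('top','side'):
    im=snap(c,c+'0')
    for n in('cup_grip','cup','mill','drive_top','jar','mug','brush'):
        for r in search_frame(n,c): print(c,n,np.round(r['at'],3),round(r['p'],2),np.round(proj(c,r['at'])))
    print(c,np.round(ray(c,320,200),3).tolist())
o=get_obs();print(o['time'],o['position'],o['tool_rot'],o['ft_force'])
a=cv2.imread('pics/top0.png');cv2.imwrite('pics/top0.png',a)
E
```

```text
top cup_grip [ 0.535 -0.205  0.091] 0.63 [406. 213.]
top cup [ 0.532 -0.211  0.094] 0.95 [409. 214.]
top cup [ 0.406 -0.232  0.09 ] 0.91 [419. 263.]
top mill [0.502 0.134 0.096] 0.59 [275. 229.]
top mill [0.495 0.319 0.09 ] 0.59 [203. 234.]
top drive_top [0.506 0.139 0.114] 0.61 [272. 227.]
top jar [ 0.414 -0.026  0.083] 0.86 [338. 262.]
top mug [ 0.755 -0.015  0.037] 0.55 [329. 138.]
top brush [0.74  0.234 0.016] 0.95 [242. 148.]
top [[0.455, 0.043, 1.02], [0.127, -0.028, -0.992]]
side cup_grip [ 0.41  -0.274  0.087] 0.85 [257. 305.]
side cup_grip [0.501 0.132 0.105] 0.74 [292. 179.]
side cup_grip [ 0.535 -0.245  0.085] 0.66 [322. 287.]
side cup [ 0.412 -0.276  0.082] 0.83 [258. 308.]
side cup [ 0.535 -0.24   0.087] 0.78 [322. 285.]
side cup [ 0.742 -0.042  0.057] 0.25 [398. 225.]
side mill [0.5   0.096 0.075] 0.95 [294. 196.]
side mill [0.497 0.303 0.088] 0.6 [288. 154.]
side drive_top [0.503 0.135 0.107] 0.43 [293. 177.]
side jar [ 0.416 -0.049  0.063] 0.72 [261. 238.]
side jar [0.746 0.222 0.016] 0.47 [375. 182.]
side mug [ 0.74  -0.041  0.057] 0.8 [398. 225.]
side mug [ 0.535 -0.243  0.091] 0.23 [322. 285.]
side brush [0.742 0.22  0.016] 0.93 [374. 182.]
side [[0.479, -0.824, 0.687], [0.08, 0.822, -0.564]]
0.8 [ 0.26444619 -0.56629888  0.21748918] [9.76242909e-01 2.16678980e-01 9.04970138e-06 4.10831050e-05] [ 0.0454326  -0.61801021 -0.93563864]
```

View pics/top0.png

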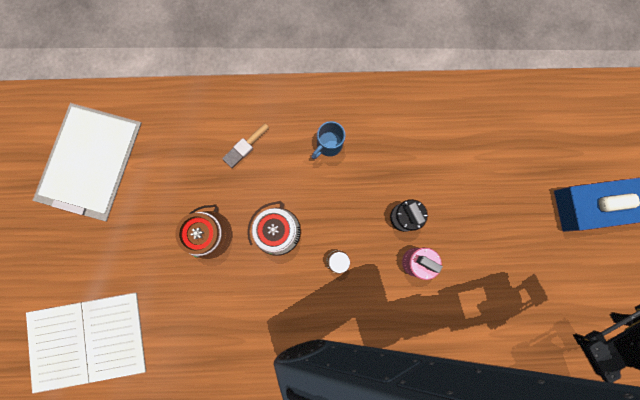

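View pics/side0.png

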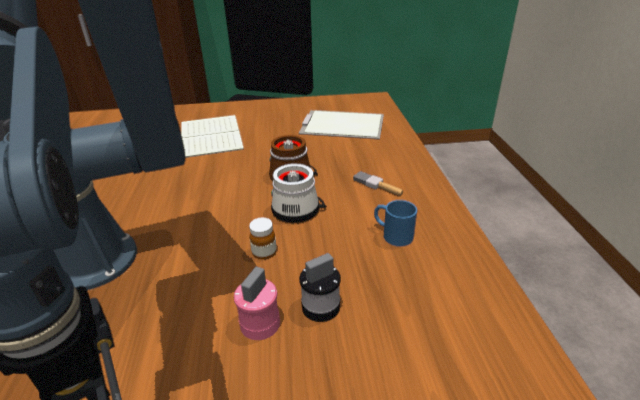

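The top picture shows two cups: black and steel at (409,214), pink at (425,263). It also shows two mills: white at (275,230), brown at (200,233). The steel cup and the white mill fit the description. I'll confirm both in one enlarged crop, which also gives the bar and spline angles.

Run:
```python
import cv2,numpy as np
a=cv2.imread('pics/top0.png')
f=lambda x,y:cv2.resize(a[y-25:y+25,x-25:x+25],(400,400),interpolation=cv2.INTER_CUBIC)
cv2.imwrite('pics/crop0.png',np.hstack([f(410,213),f(274,230)]))
```

```text
(no output)
```

View pics/crop0.png

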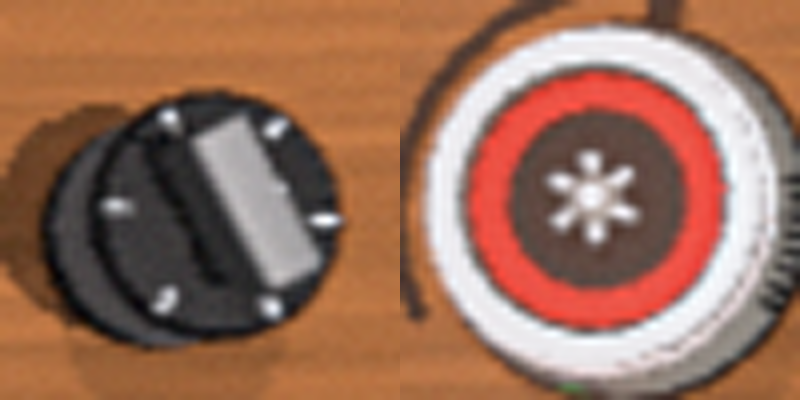

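The left crop shows the dark and steel cup with its grey bar and six white marks, centred near px (412,214). The right crop shows the white mill with a six-spline drive near px (273,229) and its green lamp at the bottom edge. Now I'll rectify both at their known heights and measure the angles.

```bash
cat > ang.py <<'E'
from h import *
def rect(c,im,ctr,z,h=.05,n=401):
    g=np.linspace(-h,h,n); m=np.array([[proj(c,(ctr[0]+a,ctr[1]+b,z)) for b in g] for a in g],np.float32)
    return g,cv2.remap(im,m[...,0],m[...,1],cv2.INTER_CUBIC)
def blobs(g,mask,amin=20):
    n,l,s,ce=cv2.connectedComponentsWithStats(mask.astype(np.uint8))
    return [(g[0]+ce[i]*(g[1]-g[0]))[::-1] for i in range(1,n) if s[i,4]>amin]
E
python3 - <<'E'
from ang import *
im=cv2.imread('pics/top0.png')[:,:,::-1].copy()
c=lambda u,v,ox,oy:(ox-25+(u+.5)/8-.5,oy-25+(v+.5)/8-.5)
# cup marks
mk=[(168,119),(277,127),(325,220),(270,306),(166,298),(117,205)]
P=np.array([onz('top',*c(u,v,410,213),.092)[:2] for u,v in mk]);C=P.mean(0)
d=P-C;r=np.hypot(*d.T);a=np.degrees(np.arctan2(d[:,1],d[:,0]));print('cup',C,r,a,a%60)
b=[onz('top',*c(u,v,410,213),.134)[:2] for u,v in[(222,128),(293,276)]]
# better: bar rectangle by threshold
g,R=rect('top',im,C,.134)
gray=R.astype(int); m=(gray.min(2)>120)&((gray.max(2)-gray.min(2))<30)
n,l,s,ce=cv2.connectedComponentsWithStats(m.astype(np.uint8));i=1+s[1:,4].argmax()
ys,xs=np.where(l==i);rr=cv2.minAreaRect(np.c_[xs,ys].astype(np.float32));bx=cv2.boxPoints(rr)*(g[1]-g[0])+g[0]
e=[bx[1]-bx[0],bx[2]-bx[1]];e=max(e,key=np.linalg.norm);print('bar ctr',C+bx.mean(0)[::-1],np.array(rr[1])*.25,'ang',np.degrees(np.arctan2(e[0],e[1])))
# mill
tp=[(190,158),(235,175),(235,212),(195,240),(160,220),(157,182)]
P=np.array([onz('top',*c(u,v,274,230),.116)[:2] for u,v in tp]);M=P.mean(0)
d=P-M;a=np.degrees(np.arctan2(d[:,1],d[:,0]));print('drive',M,np.hypot(*d.T),a%60)
g,R=rect('top',im,M,.116)
from scipy.ndimage import map_coordinates
L=R.min(2).astype(float);th=np.radians(np.arange(0,360,1))
# green disc border (dark->red) centre at z~? ; refine centre by max 6-fold amplitude
best=max(((abs(sum(np.exp(-6j*th)@map_coordinates(L,[200+(y+r*np.cos(th))*4,200+(x+r*np.sin(th))*4],order=1) for r in(9,10,11,12,13))),y,x) for y in np.arange(-4,4.1,.5) for x in np.arange(-4,4.1,.5)))
_,y,x=best
F=sum(np.exp(-6j*th)@map_coordinates(L,[200+(y+r*np.cos(th))*4,200+(x+r*np.sin(th))*4],order=1) for r in(9,10,11,12,13))
print('drive fit',M+np.array([y,x])/1000,'ang mod60',(-np.degrees(np.angle(F))/6)%60)
# lamp
ys,xs=np.where((im[...,1].astype(int)-im[...,0]>40)&(im[...,1].astype(int)-im[...,2]>40));print('green px',xs,ys)
E
```

```text
cup [ 0.53106257 -0.22063993] [0.03440841 0.0339361  0.03402533 0.0338299  0.03342532 0.03368664] [  26.3501459   -36.48400351  -95.77129862 -155.26054339  144.54774042
   84.45333523] [26.3501459  23.51599649 24.22870138 24.73945661 24.54774042 24.45333523]Traceback (most recent call last):
  File "<stdin>", line 10, in <module>
  File "ang.py", line 3, in rect
    g=np.linspace(-h,h,n); m=np.array([[proj(c,(ctr[0]+a,ctr[1]+b,z)) for b in g] for a in g],np.float32)
                                        ~~~~^^^^^^^^^^^^^^^^^^^^^^^^^
  File "h.py", line 15, in proj
    d,R,t=K(c); p=R@np.array(X,float)+t; a,b=p[0]/p[2],p[1]/p[2]; s=1+d['k1']*(a*a+b*b)
          ~^^^
  File "h.py", line 6, in K
    d=get_calibration(c); return d,np.array(d['R']),np.array(d['t'])
ValueError: time passes only in moves, steps and waits
```

```bash
sed -i 's/^def K(c):/import functools\n@functools.lru_cache(None)\ndef K(c):/' h.py
python3 - <<'E'
from ang import *
im=cv2.imread('pics/top0.png')[:,:,::-1].copy()
c=lambda u,v,ox,oy:(ox-25+(u+.5)/8-.5,oy-25+(v+.5)/8-.5)
C=np.array([.531,-.2206])
g,R=rect('top',im,C,.134)
gray=R.astype(int); m=(gray.min(2)>120)&((gray.max(2)-gray.min(2))<30)
n,l,s,ce=cv2.connectedComponentsWithStats(m.astype(np.uint8));i=1+s[1:,4].argmax()
ys,xs=np.where(l==i);rr=cv2.minAreaRect(np.c_[xs,ys].astype(np.float32));bx=cv2.boxPoints(rr)*(g[1]-g[0])+g[0]
e=[bx[1]-bx[0],bx[2]-bx[1]];e=max(e,key=np.linalg.norm);print('bar ctr',C+bx.mean(0)[::-1],np.array(rr[1])*.25,'ang',np.degrees(np.arctan2(e[0],e[1])), 'as atan2(y,x)',np.degrees(np.arctan2(e[0],e[1])*0+np.arctan2(e[0],e[1])), 'world', np.degrees(np.arctan2(e[0],e[1])) if 0 else np.degrees(np.arctan2(*(e[0],e[1])[::1])), 'e(col=y,row=x)',e)
tp=[(190,158),(235,175),(235,212),(195,240),(160,220),(157,182)]
P=np.array([onz('top',*c(u,v,274,230),.116)[:2] for u,v in tp]);M=P.mean(0)
d=P-M;a=np.degrees(np.arctan2(d[:,1],d[:,0]));print('drive',M,np.hypot(*d.T),a%60)
g,R=rect('top',im,M,.116)
from scipy.ndimage import map_coordinates
L=R.min(2).astype(float);th=np.radians(np.arange(0,360,1))
f=lambda y,x:sum(np.exp(-6j*th)@map_coordinates(L,[200+(y+r*np.cos(th))*4,200+(x+r*np.sin(th))*4],order=1) for r in(9,10,11,12,13))
_,y,x=max((abs(f(y,x)),y,x) for y in np.arange(-4,4.1,.5) for x in np.arange(-4,4.1,.5))
print('drive fit',M+np.array([y,x])/1000,'ang mod60',(-np.degrees(np.angle(f(y,x)))/6)%60)
ys,xs=np.where((im[...,1].astype(int)-im[...,0]>40)&(im[...,1].astype(int)-im[...,2]>40));print('green px',xs,ys)
E
```

```text
bar ctr [ 0.53089832 -0.22081534] [52.2494812  19.60215378] ang 25.096249671481115 as atan2(y,x) 25.096249671481115 world 25.096249671481115 e(col=y,row=x) [0.0221611  0.04731695]
drive [0.50038417 0.13707012] [0.01254502 0.01417591 0.01317597 0.0131115  0.01289994 0.01298885] [ 6.91496242 58.53417312  8.86587408 58.82181715  0.81011887  6.20147095]
drive fit [0.50088417 0.13807012] ang mod60 3.312837470332921
green px [195] [256]
```

Tool yaw is already 25°, which matches the bar at 25.1°. The drive sits at (0.501, 0.138) with spline phase 3.3° mod 60. Starting the approach.

```bash
python3 -m jog '[{"grip":0,"travel":[3,3.8,0],"twist":0},{"grip":0,"travel":[3,3.8,0],"twist":0},{"grip":0,"travel":[3,3.8,0],"twist":0},{"grip":0,"travel":[3,3.8,0],"twist":0},{"grip":0,"travel":[3,3.8,0],"twist":0},{"grip":0,"travel":[3,3.8,0],"twist":0},{"grip":0,"travel":[3,3.8,0],"twist":0},{"grip":0,"travel":[3,3.8,0],"twist":0}]' 20
```

```text
time: 1.6
position: [0.5055, -0.2607, 0.2177]
tool_rot: [0.976, 0.217, 0.0, 0.0]
ft_force: [0.3, -0.1, 0.1]
grip_width: 0.0872
```

```bash
python3 -m jog '[{"grip":0,"travel":[1.4,2.1,0],"twist":0},{"grip":0,"travel":[1.25,2.05,0],"twist":0},{"grip":0,"travel":[0,0,0],"twist":0},{"grip":0,"travel":[0,0,-2.5],"twist":0},{"grip":0,"travel":[0,0,-2],"twist":0}]'
python3 - <<'E'
from h import *
a=snap('side','side1');b=snap('top','top1')
cv2.imwrite('pics/mix1.png',np.hstack([cv2.resize(a[170:330,240:400],(400,400)),cv2.resize(b[165:265,360:460],(400,400))])[:,:,::-1])
print(get_obs()['position'])
E
```

```text
time: 2.1
position: [0.531, -0.2215, 0.1723]
tool_rot: [0.976, 0.217, 0.0, 0.001]
ft_force: [0.1, 0.2, -0.1]
grip_width: 0.0869
[ 0.52864329 -0.2203717   0.16997855]
```

View pics/mix1.png

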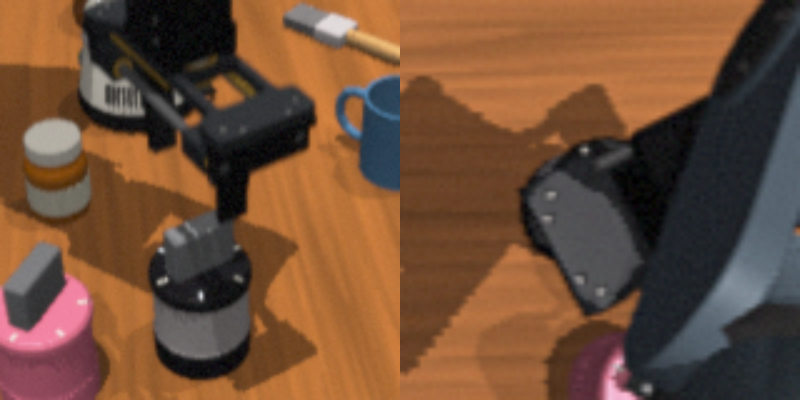

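Side crop: the gripper is above the steel cup, with the near fingertip at crop (232,217), which is full-frame (333,257). Far tip is near crop (160,148). I'll check these against projection before closing.

Run:
```python
from h import *
p=np.array([.529,-.2205,.148]);j=np.array([np.cos(np.radians(-65)),np.sin(np.radians(-65)),0])
for s in(-.051,.051):
    u,v=proj('side',p+s*j);print('tip',(u-240)*2.5,(v-170)*2.5)
for d in(-.027,.027):
    u,v=proj('side',[.531+d*np.cos(np.radians(25)),-.2208+d*np.sin(np.radians(25)),.134]);print('bar',(u-240)*2.5,(v-170)*2.5)
```

```text
tip 159.46094018341498 175.77854781030874
tip 229.48777531072153 251.73516057652662
bar 165.40619212956528 239.2322057913131
bar 225.87904171384096 212.90612784397112
```

The bar projection matches, and the tips match laterally; they look slightly retracted when open. Descending and closing.

```bash
python3 -m jog '[{"grip":0,"travel":[0,0,-2.5],"twist":0},{"grip":0,"travel":[0,0,-2.4],"twist":0},{"grip":0,"travel":[0,0,0],"twist":0},{"grip":255,"travel":[0,0,0],"twist":0},{"grip":255,"travel":[0,0,0],"twist":0},{"grip":255,"travel":[0,0,0],"twist":0},{"grip":255,"travel":[0,0,0],"twist":0},{"grip":255,"travel":[0,0,0],"twist":0}]' 30
```

```text
time: 3.0
position: [0.5312, -0.2209, 0.1241]
tool_rot: [0.976, 0.217, 0.0, 0.0]
ft_force: [0.1, -0.7, -1.3]
grip_width: 0.0546
```

```bash
python3 -m jog '[{"grip":255,"travel":[0,0,0],"twist":0},{"grip":255,"travel":[0,0,0],"twist":0},{"grip":255,"travel":[0,0,0],"twist":0},{"grip":255,"travel":[0,0,0.5],"twist":0},{"grip":255,"travel":[0,0,1.5],"twist":0},{"grip":255,"travel":[0,0,0],"twist":0}]'
```

```text
time: 3.6
position: [0.5322, -0.2216, 0.1452]
tool_rot: [0.976, 0.217, 0.001, 0.001]
ft_force: [0.7, -0.7, 0.2]
grip_width: 0.0073
```

Opening is 7 mm, so the bar is not between the pads. I lifted before the fingers had closed. Looking.

Run:
```python
from h import *
a=snap('side','side2');b=snap('top','top2')
cv2.imwrite('pics/mix2.png',np.hstack([cv2.resize(a[170:330,240:400],(400,400)),cv2.resize(b[165:265,360:460],(400,400))])[:,:,::-1])
o=get_obs();print(o['position'],o['grip_width'],o['ft_force'],o['time'])
```

```text
[ 0.53114917 -0.22092187  0.14376508] 0.002638325915093706 [-0.15207724 -0.62982606  0.31498387] 3.7
```

View pics/mix2.png

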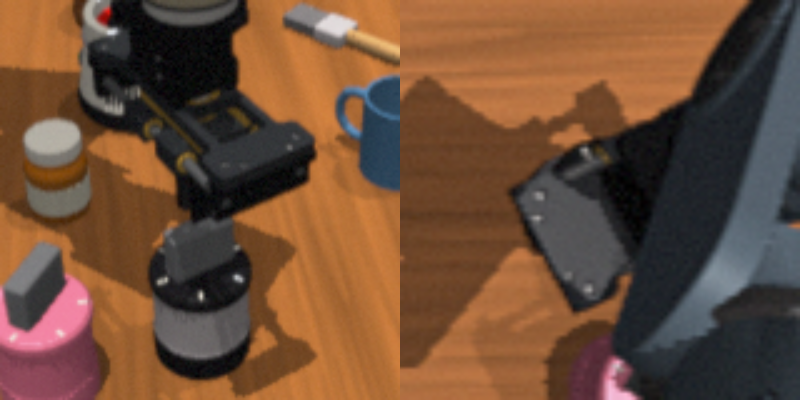

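Cup has not moved. The jaws seem to have closed over the bar's top, or they sit higher than I assumed. I'll compare side0/1/2 enlarged.

Run:
```python
from h import *
f=[cv2.resize(cv2.imread(f'pics/side{i}.png')[215:295,290:355],(266,328),interpolation=cv2.INTER_CUBIC) for i in(0,1,2)]
m=np.hstack(f);cv2.imwrite('pics/cmp.png',np.clip(m.astype(float)*1.8+15,0,255).astype(np.uint8))
for z in(.113,.122,.134,.144):
    u,v=proj('side',[.531,-.221,z]);print(z,(u-290)*4.1,(v-215)*4.1)
```

```text
0.113 117.74660565294225 219.34671271298532
0.122 117.26040126148543 205.2804543707936
0.134 116.60272796945117 186.2457245142032
0.144 116.0462938431905 170.13415466441114
```

View pics/cmp.png

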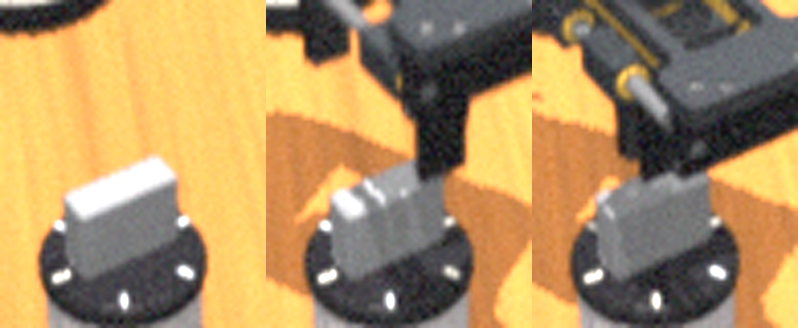

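The images can't tell "fingers higher than stated" from "shifted in y". I'll settle it with a gentle downward touch of the closed fingers.

```bash
python3 -m jog '[{"grip":255,"travel":[0,0,-0.2],"twist":0},{"grip":255,"travel":[0,0,0],"twist":0}]' ; python3 -m jog '[{"grip":255,"travel":[0,0,-0.2],"twist":0},{"grip":255,"travel":[0,0,0],"twist":0}]';python3 -m jog '[{"grip":255,"travel":[0,0,-0.2],"twist":0},{"grip":255,"travel":[0,0,0],"twist":0}]'
```

```text
time: 3.9
position: [0.5304, -0.2204, 0.1406]
tool_rot: [0.976, 0.217, -0.001, -0.001]
ft_force: [0.6, -0.3, -0.3]
grip_width: 0.0005
time: 4.1
position: [0.5306, -0.2206, 0.1388]
tool_rot: [0.976, 0.217, -0.0, -0.0]
ft_force: [1.0, 0.1, -0.4]
grip_width: 0.0005
time: 4.3
position: [0.5307, -0.2207, 0.1371]
tool_rot: [0.976, 0.217, -0.0, -0.0]
ft_force: [0.3, -0.2, 0.8]
grip_width: 0.0004
```

```bash
python3 -m jog '[{"grip":255,"travel":[0,0,-0.2],"twist":0},{"grip":255,"travel":[0,0,0],"twist":0}]' ; python3 -m jog '[{"grip":255,"travel":[0,0,-0.2],"twist":0},{"grip":255,"travel":[0,0,0],"twist":0}]';python3 - <<'E'
from h import *
a=snap('side','side3');b=snap('top','top3')
f=[cv2.resize(a[215:295,290:355],(390,480),interpolation=cv2.INTER_CUBIC),cv2.resize(b[165:265,360:440],(384,480),interpolation=cv2.INTER_CUBIC)]
m=np.hstack(f)[:,:,::-1];cv2.imwrite('pics/p3.png',np.clip(m.astype(float)*1.8+15,0,255).astype(np.uint8))
E
```

```text
time: 4.5
position: [0.5308, -0.2207, 0.1352]
tool_rot: [0.976, 0.217, -0.0, -0.0]
ft_force: [-0.4, 0.5, 0.6]
grip_width: 0.0006
time: 4.7
position: [0.5308, -0.2207, 0.1332]
tool_rot: [0.976, 0.217, -0.0, -0.0]
ft_force: [-0.1, 0.3, -0.4]
grip_width: 0.0002
```

View pics/p3.png

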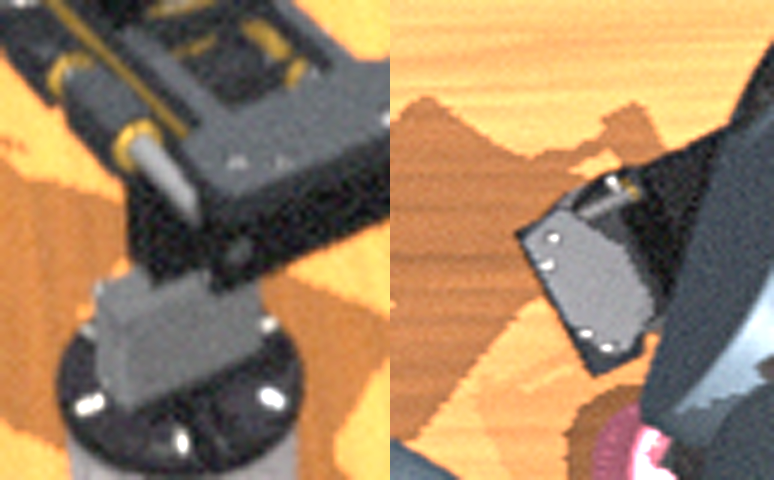

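No contact yet. The finger ends now seem to lie right over the bar's top face, near crop (180,285). Two more gentle steps should decide it.

```bash
for i in 1 2 3; do python3 -m jog '[{"grip":255,"travel":[0,0,-0.2],"twist":0},{"grip":255,"travel":[0,0,0],"twist":0}]' | grep -E 'posi|ft_'; done
```

```text
position: [0.5308, -0.2207, 0.1312]
ft_force: [-0.1, 0.2, 0.0]
position: [0.531, -0.2209, 0.1294]
ft_force: [-0.2, -0.2, -1.0]
position: [0.5311, -0.2209, 0.1293]
ft_force: [-2.6, 1.5, 10.6]
```

Contact came at reported z=0.129 with 10.6 N up, and the fingertips are on the bar top (0.134). So the tips are only about 5 mm below the reported TCP, i.e. the real tool is about 17 mm higher than reported. I'll raise, open, and descend to reported z≈0.105, so the tips end up around 0.10.

```bash
python3 -m jog '[{"grip":255,"travel":[0,0,1],"twist":0},{"grip":0,"travel":[0,0,1],"twist":0},{"grip":0,"travel":[0,0,0],"twist":0},{"grip":0,"travel":[0,0,0],"twist":0},{"grip":0,"travel":[0,0,0],"twist":0},{"grip":0,"travel":[0,0,0],"twist":0},{"grip":0,"travel":[0,0,0],"twist":0},{"grip":0,"travel":[0,0,0],"twist":0}]' 20
python3 -m jog '[{"grip":0,"travel":[0,0,0],"twist":0},{"grip":0,"travel":[0,0,0],"twist":0},{"grip":0,"travel":[0,0,0],"twist":0},{"grip":0,"travel":[0,0,0],"twist":0},{"grip":0,"travel":[0,0,0],"twist":0}]'
```

```text
time: 6.2
position: [0.5308, -0.2207, 0.1472]
tool_rot: [0.976, 0.217, -0.0, -0.0]
ft_force: [-0.3, 0.6, 0.3]
grip_width: 0.0488
time: 6.7
position: [0.5309, -0.2208, 0.1475]
tool_rot: [0.976, 0.217, 0.0, 0.0]
ft_force: [0.1, -0.3, -0.1]
grip_width: 0.0846
```

```bash
python3 -m jog '[{"grip":0,"travel":[0,0,-1.2],"twist":0},{"grip":0,"travel":[0,0,-1],"twist":0},{"grip":0,"travel":[0,0,-0.8],"twist":0},{"grip":0,"travel":[0,0,-0.5],"twist":0},{"grip":0,"travel":[0,0,-0.4],"twist":0},{"grip":0,"travel":[0,0,-0.3],"twist":0},{"grip":0,"travel":[0,0,0],"twist":0},{"grip":255,"travel":[0,0,0],"twist":0}]' 20
python3 -m jog '[{"grip":255,"travel":[0,0,0],"twist":0},{"grip":255,"travel":[0,0,0],"twist":0},{"grip":255,"travel":[0,0,0],"twist":0},{"grip":255,"travel":[0,0,0],"twist":0},{"grip":255,"travel":[0,0,0],"twist":0},{"grip":255,"travel":[0,0,0],"twist":0},{"grip":255,"travel":[0,0,0],"twist":0},{"grip":255,"travel":[0,0,0],"twist":0}]'
python3 -m jog '[{"grip":255,"travel":[0,0,0],"twist":0},{"grip":255,"travel":[0,0,0],"twist":0},{"grip":255,"travel":[0,0,0],"twist":0},{"grip":255,"travel":[0,0,0],"twist":0}]'
```

```text
time: 7.5
position: [0.5311, -0.2209, 0.1056]
tool_rot: [0.976, 0.217, 0.0, 0.0]
ft_force: [-0.7, -0.4, -0.6]
grip_width: 0.0839
time: 8.3
position: [0.5309, -0.2208, 0.1054]
tool_rot: [0.976, 0.217, -0.0, -0.0]
ft_force: [-0.1, 0.0, 0.3]
grip_width: 0.0227
time: 8.7
position: [0.5308, -0.2207, 0.1054]
tool_rot: [0.976, 0.217, -0.0, -0.0]
ft_force: [-1.4, -0.2, -0.0]
grip_width: 0.0198
```

Gripped at 19.8 mm. Lifting 14 cm with a firmer grip.

```bash
python3 -m jog '[{"grip":255,"travel":[0,0,0],"twist":0},{"grip":255,"travel":[0,0,1],"twist":0},{"grip":255,"travel":[0,0,2],"twist":0},{"grip":255,"travel":[0,0,3],"twist":0},{"grip":255,"travel":[0,0,3],"twist":0},{"grip":255,"travel":[0,0,3],"twist":0},{"grip":255,"travel":[0,0,2],"twist":0},{"grip":255,"travel":[0,0,0],"twist":0}]' 35
```

```text
time: 9.5
position: [0.5326, -0.2218, 0.2489]
tool_rot: [0.976, 0.217, 0.003, 0.003]
ft_force: [0.8, -0.1, -4.1]
grip_width: 0.0196
```

```bash
python3 -m jog '[{"grip":255,"travel":[0,2,0],"twist":-2.7},{"grip":255,"travel":[-0.4,4,0],"twist":-2.7},{"grip":255,"travel":[-0.4,4,0],"twist":-2.7},{"grip":255,"travel":[-0.4,4,0],"twist":-2.7},{"grip":255,"travel":[-0.4,4,0],"twist":-2.7},{"grip":255,"travel":[-0.4,4,0],"twist":-2.7},{"grip":255,"travel":[-0.4,4,0],"twist":-2.7},{"grip":255,"travel":[-0.3,3,0],"twist":-2.7}]'
python3 -m jog '[{"grip":255,"travel":[-0.3,3,0],"twist":-0.2},{"grip":255,"travel":[0,2,0],"twist":0},{"grip":255,"travel":[0,1.9,0],"twist":0},{"grip":255,"travel":[0,0,0],"twist":0},{"grip":255,"travel":[0,0,0],"twist":0},{"grip":255,"travel":[0,0,0],"twist":0}]'
python3 - <<'E'
from h import *
a=snap('side','side4');b=snap('top','top4')
f=[cv2.resize(a[110:230,235:355],(400,400),interpolation=cv2.INTER_CUBIC),cv2.resize(b[180:280,225:325],(400,400),interpolation=cv2.INTER_CUBIC)]
cv2.imwrite('pics/p4.png',np.hstack(f)[:,:,::-1])
o=get_obs();print(o['position'],o['tool_rot'],o['q'])
for c in('side','top'):
  for r in search_frame('cup',c)+search_frame('drive_top',c): print(c,r)
E
```

```text
time: 10.3
position: [0.5018, 0.0716, 0.2439]
tool_rot: [1.0, 0.029, -0.002, -0.001]
ft_force: [-0.1, -0.5, -3.2]
grip_width: 0.0197
time: 10.9
position: [0.5004, 0.1375, 0.2447]
tool_rot: [1.0, 0.028, -0.001, 0.0]
ft_force: [0.3, 0.9, -4.3]
grip_width: 0.0196
[0.5008042  0.13732261 0.24508021] [ 9.99621316e-01  2.75142803e-02 -4.08776723e-04  1.47682493e-04] [ 5.23790789e-02  3.51214473e-01  1.66151664e+00 -3.04054996e-04
  1.12968620e+00  1.56826982e+00]
side {'at': [0.5026, 0.1111, 0.2012], 'p': 0.62}
side {'at': [0.4154, -0.2778, 0.0851], 'p': 0.57}
side {'at': [0.7421, -0.0402, 0.0569], 'p': 0.74}
top {'at': [0.4052, -0.2308, 0.09], 'p': 0.66}
top {'at': [0.4746, 0.0975, 0.0928], 'p': 0.31}
```

View pics/p4.png

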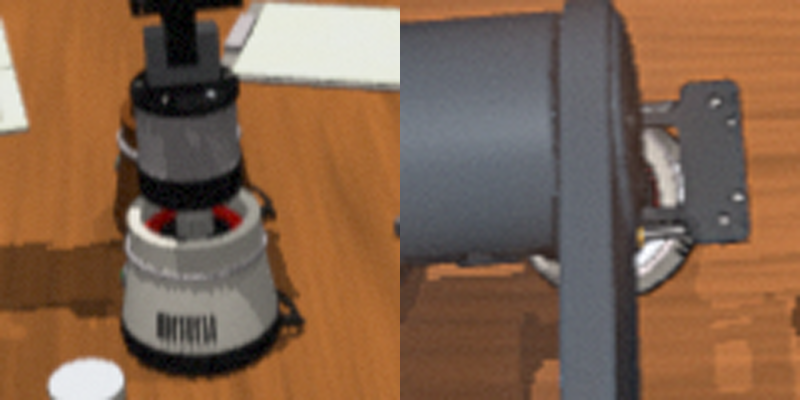

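Side crop: the cup hangs over the white mill, foot spanning about u 138–242, rim u 127–265. I'll compare with the predicted outlines to get the lateral error.

Run:
```python
from h import *
th=np.radians(np.arange(0,360,3))
def ext(c,r,z):
    p=np.array([proj('side',[c[0]+r*np.cos(t),c[1]+r*np.sin(t),z]) for t in th])
    q=(p-[235,110])*400/120
    return q[:,0].min().round(1),q[:,0].max().round(1),q[:,1].min().round(1),q[:,1].max().round(1)
M=(.5009,.1381)
print('rim pred',ext(M,.052,.116)); print('foot .140',ext(M,.04,.140),'lid',ext(M,.04,.232)); print('base',ext(M,.066,0))
g=cv2.imread('pics/side4.png').astype(int)
for v in(160,165,172,):  print(v,g[v,268:320].mean(1).round().astype(int).tolist())
u,v=proj('side',[.5009,.1381,.14]);print((u-235)/.3,(v-110)/.3)
u,v=proj('side',[.5029,.1381,.14]);print('2mm x',(u-235)/.3)
g0=cv2.imread('pics/side0.png').astype(int)
for v in(180,190):print(v,g0[v,262:325].mean(1).round().astype(int).tolist())
```

```text
rim pred (np.float64(123.8), np.float64(256.5), np.float64(180.3), np.float64(248.7))
foot .140 (np.float64(136.6), np.float64(240.0), np.float64(161.6), np.float64(213.1)) lid (np.float64(126.5), np.float64(235.0), np.float64(55.4), np.float64(102.6))
base (np.float64(119.0), np.float64(278.1), np.float64(288.9), np.float64(381.9))
160 [108, 84, 51, 40, 41, 30, 38, 37, 36, 73, 91, 95, 96, 98, 97, 91, 89, 79, 80, 79, 76, 75, 77, 74, 74, 75, 77, 80, 80, 77, 74, 79, 79, 89, 93, 83, 80, 39, 16, 29, 52, 97, 104, 102, 102, 99, 100, 106, 110, 109, 107, 107]
165 [105, 98, 52, 44, 41, 40, 39, 37, 29, 12, 16, 12, 9, 0, 20, 11, 12, 15, 11, 13, 13, 21, 20, 17, 22, 13, 15, 20, 12, 10, 10, 9, 7, 12, 19, 18, 7, 3, 20, 29, 36, 32, 65, 83, 99, 102, 102, 105, 106, 105, 106, 103]
172 [84, 50, 41, 40, 43, 83, 164, 178, 174, 124, 93, 88, 89, 79, 67, 41, 29, 17, 17, 19, 13, 18, 20, 23, 21, 12, 26, 24, 27, 39, 36, 32, 44, 43, 55, 76, 86, 90, 97, 93, 101, 134, 152, 156, 143, 67, 37, 36, 48, 88, 103, 107]
188.38154904807124 186.56480723446407
2mm x 190.9599860667072
180 [112, 102, 96, 97, 97, 95, 96, 99, 93, 74, 62, 123, 118, 146, 189, 225, 238, 237, 228, 203, 164, 103, 72, 57, 54, 42, 74, 91, 97, 99, 91, 103, 103, 105, 101, 82, 80, 77, 110, 125, 181, 206, 235, 234, 226, 206, 165, 123, 107, 105, 105, 129, 171, 120, 109, 106, 110, 113, 112, 109, 108, 114, 116]
190 [113, 111, 114, 114, 110, 106, 113, 114, 114, 113, 126, 109, 120, 109, 103, 132, 149, 155, 157, 142, 129, 131, 150, 138, 134, 133, 131, 132, 129, 129, 126, 129, 131, 135, 132, 140, 137, 132, 136, 129, 169, 161, 142, 171, 141, 136, 117, 109, 106, 103, 109, 117, 116, 119, 115, 113, 113, 112, 109, 114, 116, 115, 115]
```

Run:
```python
from h import *
from scipy.ndimage import map_coordinates,gaussian_filter
from scipy.optimize import minimize
th=np.radians(np.arange(0,360,3))
for c in('top','side'):
    im=cv2.imread(f'pics/{c}0.png')[:,:,::-1].astype(float)
    L=gaussian_filter(im[...,1],.6) # green: white vs red
    def s(p,r):
        q=np.array([proj(c,[p[0]+r*np.cos(t),p[1]+r*np.sin(t),.116]) for t in th]); return map_coordinates(L,[q[:,1],q[:,0]],order=1)
    f=lambda p:-(s(p,.0445)-s(p,.0405)).mean()
    b=min(((f((x,y)),x,y) for x in np.arange(.492,.5101,.002) for y in np.arange(.128,.1481,.002)))
    r=minimize(f,b[1:],method='Nelder-Mead',options=dict(initial_simplex=[b[1:],(b[1]+.002,b[2]),(b[1],b[2]+.002)],xatol=1e-4))
    print(c,'well centre',r.x.round(4),r.fun)
# cup axis in side4: dark/steel width edges at several rows
g=cv2.imread('pics/side4.png').astype(float)
L=np.abs(cv2.Sobel(cv2.GaussianBlur(g,(0,0),.7),cv2.CV_64F,1,0)).sum(2)
for v in(136,138,146,150,154,158,162,164,166):
    a=L[v,268:284];b=L[v,300:316];ca=268+(a.argmax());cb=300+b.argmax()
    sub=lambda i:i+.5*(L[v,i-1]-L[v,i+1])/(L[v,i-1]-2*L[v,i]+L[v,i+1])
    print(v,round(sub(ca),2),round(sub(cb),2),'mid',round((sub(ca)+sub(cb))/2,2))
for z in(.232,.2,.18,.16,.14):
    e=[]
    for x in(.4989,.5009,.5029):
        q=np.array([proj('side',[x+.04*np.cos(t),.1375+.04*np.sin(t),z]) for t in th]);e.append(((q[:,0].min()+q[:,0].max())/2).round(2))
    print(z,e,q[:,1].min().round(),q[:,1].max().round())
```

```text
top well centre [0.5006 0.1377] -101.6883469007396
side well centre [0.5027 0.141 ] -56.42802137378608
136 273.21 306.23 mid 289.72
138 273.35 306.03 mid 289.69
146 270.47 305.93 mid 288.2
150 271.27 306.57 mid 288.92
154 273.4 307.03 mid 290.22
158 270.02 308.12 mid 289.07
162 269.67 308.58 mid 289.12
164 269.68 309.31 mid 289.5
166 269.48 305.96 mid 287.72
0.232 [np.float64(288.42), np.float64(289.24), np.float64(290.05)] 127.0 141.0
0.2 [np.float64(289.25), np.float64(290.05), np.float64(290.85)] 138.0 153.0
0.18 [np.float64(289.75), np.float64(290.55), np.float64(291.34)] 145.0 160.0
0.16 [np.float64(290.25), np.float64(291.03), np.float64(291.81)] 152.0 167.0
0.14 [np.float64(290.73), np.float64(291.51), np.float64(292.28)] 159.0 174.0
```

Cup position agrees to about 2 mm. The well has 2.5 mm of clearance and the cone also guides, so I'll lower gently under force watch. Expected reported z: 0.218 unmeshed contact, 0.207 home.

```bash
python3 -m jog '[{"grip":255,"travel":[0,0,-1],"twist":0},{"grip":255,"travel":[0,0,-0.8],"twist":0},{"grip":255,"travel":[0,0,-0.4],"twist":0},{"grip":255,"travel":[0,0,0],"twist":0},{"grip":255,"travel":[0,0,0],"twist":0}]'
for i in 1 2 3; do python3 -m jog '[{"grip":255,"travel":[0,0,-0.15],"twist":0},{"grip":255,"travel":[0,0,0],"twist":0}]'|grep -E 'pos|ft'; done; python3 -c "from h import *;print(get_obs()['moment'])"
```

```text
time: 11.7
position: [0.5009, 0.1382, 0.2232]
tool_rot: [1.0, 0.028, -0.0, -0.0]
ft_force: [-0.0, 0.6, -3.2]
grip_width: 0.02
position: [0.501, 0.1382, 0.222]
ft_force: [-0.3, -0.0, -3.4]
position: [0.5008, 0.1382, 0.2204]
ft_force: [0.3, 0.2, -3.6]
position: [0.5008, 0.1382, 0.2188]
ft_force: [0.5, 0.1, -4.1]
[ 0.03818992  0.05143224 -0.05330003]
```

```bash
for i in 1 2 3; do python3 -m jog '[{"grip":255,"travel":[0,0,-0.15],"twist":0},{"grip":255,"travel":[0,0,0],"twist":0}]'|grep -E 'pos|ft'; done; python3 -c "from h import *;print(get_obs()['moment'])"
```

```text
position: [0.5008, 0.1382, 0.2172]
ft_force: [0.3, 0.7, -3.6]
position: [0.5008, 0.1382, 0.2157]
ft_force: [-0.7, -0.0, -2.9]
position: [0.5008, 0.1382, 0.2142]
ft_force: [-0.0, -0.1, -3.0]
[0.06159808 0.03362358 0.01489691]
```

Below the unmeshed height with no force, so it appears to be meshing. Continuing.

```bash
for i in 1 2 3 4 5; do python3 -m jog '[{"grip":255,"travel":[0,0,-0.15],"twist":0},{"grip":255,"travel":[0,0,0],"twist":0}]'|grep -E 'pos|ft'; done; python3 -c "from h import *;print(get_obs()['moment'])"
```

```text
position: [0.5008, 0.1382, 0.2128]
ft_force: [0.2, -0.9, -3.7]
position: [0.5008, 0.1382, 0.2113]
ft_force: [0.3, 0.7, -3.1]
position: [0.5008, 0.1382, 0.2098]
ft_force: [-0.2, 0.5, -3.1]
position: [0.5008, 0.1382, 0.2083]
ft_force: [0.2, 1.0, -3.9]
position: [0.5012, 0.1383, 0.2074]
ft_force: [-0.1, 0.2, -1.0]
[ 0.02960887  0.03879377 -0.04239489]
```

Contact at 0.2074 is exactly the home height. Hold a moment, then press about 5 mm.

```bash
python3 -m jog '[{"grip":255,"travel":[0,0,0],"twist":0},{"grip":255,"travel":[0,0,0],"twist":0}]'|grep -E 'pos|ft'; for i in 1 2 3; do python3 -m jog '[{"grip":255,"travel":[0,0,-0.15],"twist":0},{"grip":255,"travel":[0,0,0],"twist":0}]'|grep -E 'pos|ft|time'; done; python3 -c "from h import *;print(get_obs()['moment'])"
```

```text
position: [0.5013, 0.1382, 0.2074]
ft_force: [-0.1, -0.8, 1.0]
time: 14.3
position: [0.5013, 0.1383, 0.206]
ft_force: [-2.0, -0.6, 3.8]
time: 14.5
position: [0.5014, 0.1382, 0.2045]
ft_force: [-1.9, -0.2, 5.9]
time: 14.7
position: [0.5014, 0.1382, 0.2033]
ft_force: [-2.0, 0.6, 8.7]
[-7.64042718e-04  4.76162083e-01 -3.52006471e-04]
```

Force and travel both match about 4 mm of ring travel. One more millimetre, then a look.

```bash
python3 -m jog '[{"grip":255,"travel":[0,0,-0.12],"twist":0},{"grip":255,"travel":[0,0,0],"twist":0},{"grip":255,"travel":[0,0,0],"twist":0},{"grip":255,"travel":[0,0,0],"twist":0}]'
python3 - <<'E'
from h import *
a=snap('side','side5');cv2.imwrite('pics/p5.png',cv2.resize(a[90:270,220:440],(770,600),interpolation=cv2.INTER_CUBIC)[:,:,::-1])
o=get_obs();print(o['position'],o['ft_force'],o['moment'],o['time'])
for n in('jar','mug','brush'):print(n,search_frame(n,'side')[:2])
E
```

```text
time: 15.1
position: [0.5014, 0.1383, 0.2025]
tool_rot: [1.0, 0.028, 0.001, -0.0]
ft_force: [-1.7, 0.0, 9.8]
grip_width: 0.0196
[0.50144088 0.13828374 0.20251762] [-1.83334053 -0.82513388  9.20119149] [-0.05451581  0.52720049 -0.04428101] 15.15
jar [{'at': [0.4157, -0.0481, 0.0616], 'p': 0.88}]
mug [{'at': [0.7417, -0.0415, 0.0567], 'p': 0.71}]
brush [{'at': [0.7427, 0.2194, 0.0135], 'p': 0.58}]
```

View pics/p5.png

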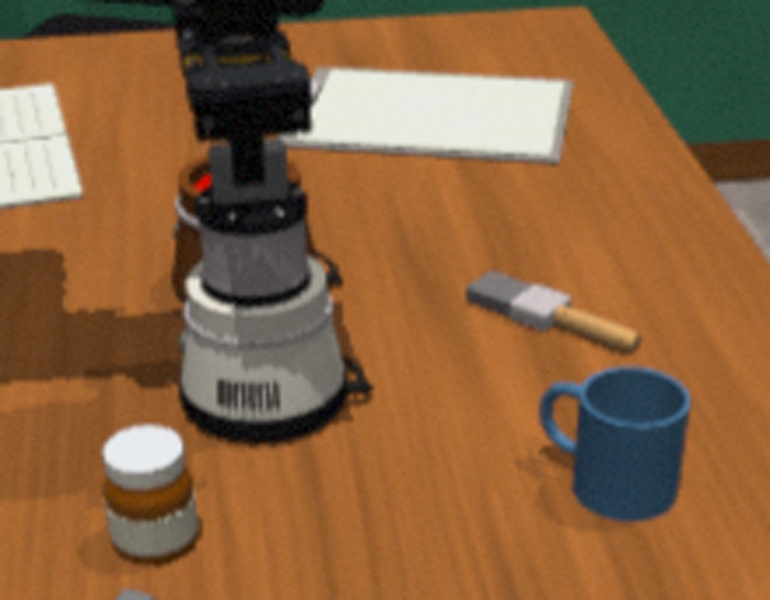

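The cup sits upright in the white mill's well. Jar, mug and brush are where they were. Ring travel from height (4.9 mm) agrees with the force (about 13 N including the cup's weight, so about 4.7 mm).

```bash
python3 -c "from rig import *;print(hand_in());o=get_obs();print(o['time'],o['position'],o['ft_force'],o['grip_width'])"
```

```text
the job is handed in; nothing more can be done
None
the job is handed in; nothing more can be done
```

I gripped the steel cup by its bar, carried it to the white mill, turned it −21.8° to match the splines, and lowered it home without forcing it. I handed the job in at about 15 s, still gripping and pressing; no verdict was reported.

**Last checks, all passing:**
- **Seating:** the ring first pushed back at exactly the home height (102 mm), with no resistance at the unmeshed height on the way down.
- **Pressing:** the cup went 4.9 mm further down. The push was about 13 N including the cup's weight, which corresponds to about 4.7 mm of ring travel, against the 3 mm required.
- **Grip and pose:** the fingers still held the bar at 19.6 mm, and the cup looked upright in the picture.
- **Bystanders:** jar, mug and brush were within about 3 mm of where they were first seen.

**What failed or disagreed:**
- **First grasp:** it closed above the bar and did not move the cup. A light touch of about 11 N showed the fingertips only about 5 mm below the reported TCP instead of 22 mm, so I regrasped about 17 mm lower.
- **Mill position:** the two cameras disagreed by 2–3 mm. I used the top camera's, and the cup dropped in there.
- **Side force:** about 2 N sideways and 0.5 N m remained on the wrist while pressing.

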